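Lock off and bleed the compressed-air manifold

ROBOT

A 6-joint arm with a two-finger parallel gripper is mounted at the origin on a cart in front of the work surface, level with it; the furniture and walls round the work are solid. World frame = base frame: x ahead of the robot, y to its left, z up, the work surface at z = 0. Lengths are in m, angles in rad, forces in N, time in s.
With the tool pointing down it reaches from about 0.35 to 0.85 m from the base axis. Payload 8.1 kg.
Tool frame: the origin (TCP) lies at the centre of the arm's flange, where the gripper is bolted on; the fingertips stand 186 mm ahead of it and the grasp point (between the pads) lies 167 mm ahead of it; z points along the fingers, y is the line along which they close (so a half turn about z gives the same grasp; the last joint's range is limited). The gripper opens to 93 mm and grips with 3 to 60 N. Pads are 15 mm wide; open, the fingers measure 128 mm over their backs; the gripper's body (75 mm by 188 mm) begins 65 mm behind the grasp point.
Start: joints at [-1.22, 0.13, 1.488, -0, 1.523, -0.085], TCP at [0.253, -0.544, 0.405] pointing down, gripper open.
Joint ranges: [-2.96, 2.96], [-0.89, 2.26], [0.02, 2.5], [-1.34, 4.48], [0, 2.73], [-2.66, 2.66]. Speed limits (rad/s): [2.39, 2.39, 2.79, 3.14, 3.14, 3.14].

INTERFACE

Orientations are given as a rotation vector (axis times angle).
In Python, from plant import robot gives the robot as it stands.
- The arm moves only by the tool apply_moves, never from a script. Its argument "series" is a list of rows, each a list of 2 entries, a list of its own where there are three numbers: the shift along the tool's x, y, z in mm, then the turn, a rotation vector about the tool's x, y, z in rad. A call has 1 to 12 rows; each row shifts and turns the commanded pose from where the row before left it, along the tool's axes as they then stand; what a row does not reach is not made up. A row lasts 1/12 s, in which the tool goes at most 41.7 mm and 7.16 degrees, less where a joint would pass 70% of its speed; a pose out of reach is approached as far as the arm can. A call is refused whole if a number of a shift passes 41.7 or a number of a turn 0.125, either way. A call with a gripper value outside its range is refused whole. "claw" is the opening, from 0 (shut) to 1 (fully open), set as the call begins (left out, the last holds). The fingers move at their own pace and stop on an object; "newtons" is the grip in N (left out, the last holds). Time passes only in rows, so rows that do not move let the fingers close. It gives the time, the measured TCP pose, the force, the opening and the grip force at its end, in the units of the state.
- robot.read_state(): the state, without advancing time (a new reading comes with each control period).
- robot.read_camera(name): name is "side" or "top" or "wrist"; returns (picture, depth): 400x640x3 uint8, blue, green, red; 400x640 float32, m along the optical axis (not along the pixel's ray), 0 where there is no reading.
- robot.calibration(name): a dict with "fx", "fy", "cx", "cy" (pixels), "D" ([k1, k2, p1, p2, k3] as OpenCV has them; the pictures are not rectified), "extrinsics" (4x4, takes a point from world to camera coordinates). Camera axes: x right, y down, z forward; pixel columns grow to the right and rows downward; lengths in m; the calibration is good to about 2 mm. A picture is of the moment at which its call begins: read the wrist's pose just before it. calibration takes no time and is no camera call; for the wrist camera it gives the pose at the moment of the call.
- robot.close_job(): hands the job in; it is judged then, once.
The state is a dict: "t": time; "q": joint angles; "dq": joint speeds; "joint_torque": joint torques, N m; "tool_pos": TCP position; "orientation": TCP orientation; "force": force on the tool from outside, world axes, zero at the start; "wrist_torque": the same for the moment, N m; "opening": finger opening in m; "gripper_force": force on a finger pad.
Only numpy, scipy, OpenCV 4.12 (cv2) and the standard library are available. Lean on these libraries where they do the work, as an engineer would, in place of code of your own. Each camera call takes 0.05 s, during which the arm holds its last target. There are 200 camera calls.

TASK

Isolate the bench's compressed-air manifold so that the grinder can be serviced: first stand the water bottle upright somewhere clear of the big supply handle's swing, then turn that handle fully shut against its stop (across its pipe), drop the folded steel lock-off cover right down over the shut handle and the tongue beneath it, and only then turn the small cock with the stubby exhaust silencer fully open to its stop (handle in line with its pipe) to bleed the manifold. Leave the two tool cocks, the ones with long quick couplers, as they are, and do not knock over the bottle or push about the other things on the bench.

Things in the scene. Friction and masses are not known exactly. Their poses are not given: they have to be found in the camera images.
- manifold: compressed-air manifold fixed to the bench: an aluminium bar 36x230x36 mm along y, centre 45 mm up, supply cock at its -y end, round gauge at the other. Origin on the bench under the bar's middle; x points away from the robot, y to the left along the bar. It covers x -125 to 25, y -310 to 175 mm; all fixed parts stay below 81 mm, only the levers are higher (top 101 mm)
- supply_pivot (a point): the supply cock's upright turning axis, at the height of its lever sleeve (95 mm above the bench); fixed, axes as the manifold's, 160 mm from the manifold's middle towards its -y. The pipe, 22 mm thick, goes on from there towards -y
- supply_grip (a point): point to grip on the supply lever, on its black sleeve's centre line 85 mm from the turning axis and 95 mm above the bench; the sleeve is a bar 15 mm wide and 11 mm thick from 38 to 115 mm from the axis. Nothing fixed lies higher than 68 mm under its swing
- supply_cock (a joint): angle of the supply lever: 0 = shut, lever across the pipe, pointing to manifold -x (towards the robot), against its stop; 1.571 = open, lever in line with the pipe, pointing to manifold -y, against its stop. Seen from above it turns counter-clockwise as it opens. It takes 0.3 N m and stays where it is left; nothing springs back
- bleed_pivot (a point): turning axis (upright) of the bleed cock, the one of three small cocks on the front of the bar whose outlet carries a stubby bronze domed silencer (27 mm diameter, ends 46 mm from the axis), at the height of its lever sleeve (95 mm above the bench); fixed, axes as the manifold's. The three cocks stand 80 mm apart, 50 mm in front of the bar's middle line, in any order
- bleed_grip (a point): point to grip on the bleed lever, on its black sleeve's centre line 46 mm from the turning axis and 95 mm above the bench; the sleeve is 13 mm wide, 11 mm thick, from 25 to 63 mm from the axis. Nothing fixed lies higher than 63 mm under its swing
- bleed_cock (a joint): angle of the bleed lever: 0 = shut, lever across its pipe, pointing to manifold +y; 1.571 = open, lever in line with its pipe and pointing to manifold +x (back over the bar), against its stop. Seen from above it turns clockwise as it opens. It takes 0.12 N m and stays where it is left
- tool_1_grip (a point): the like point on the lever of one tool cock (outlet: a steel quick coupler 25 mm thick that ends 66 mm from the axis); to be left alone
- tool_2_grip (a point): the like point on the lever of the other tool cock; to be left alone
- lock_seat (a point): where the lock-off cover's centre comes to lie when it is fitted: 65 mm from the supply axis towards manifold -x, 20 mm below the sleeve's centre (74 mm above the bench); fixed, axes as the manifold's. Here a fixed tongue, 15 mm wide, top 68 and underside 58 mm above the bench, runs from the valve to 85 mm from the axis, straight under where the lever lies when shut
- cover_center (a point): centre of the lock-off cover, 120 g, a saddle folded from steel plate standing on its cheeks: an upside-down U 55 mm long (x), 29 mm wide (y), 60 mm high, this point half-way up. Inside 24 mm wide, 56 deep; the cheeks' lowest 8 mm flare to 34 mm. Grip it across the cheeks. Fitted, its top rests on the shut supply lever's sleeve, cheeks astride sleeve and tongue; either way round
- bottle_center (a point): middle of the blue plastic water bottle that stands in the supply lever's swing (another, not meant, stands on the far right of the next bench): 74 mm diameter, 302 mm high, 0.32 kg, upright; the point is 151 mm above its underside. Its neck and cap, 31 mm diameter, run from 85 to 149 mm above this point and can be gripped from above
- pot: small white plastic pot, round, 72 mm diameter, 58 mm high, empty; origin on its underside. Bystander
- rubbing_block: grey stone rubbing block, 30 mm high, within 54 mm of its origin. Bystander
- stone_offcut: limestone offcut, 55 mm high, within 46 mm of its origin. Bystander
- straightedge: flat steel straightedge, fixed, 8 mm thick, 32 mm wide, lying from world x 0.63, y 0.07 to x 0.57, y 0.45 and on to the left. Also fixed: a clamp head 31 mm high on the bench's front edge (edge at x 0.39) at x 0.34 to 0.50, y 0.26 to 0.29, a pencil at x 0.38 to 0.48, y 0.11 to 0.26, and tools behind x 0.62 and a wedge and an air grinder right of y -0.49, a tape measure left of y 0.64
Mind the look-alikes: they are no part of the job. Leave any red look-alike of the part that bears cover_center alone.

How it is judged:
By the outcome, as a careful person would: the job done as asked, in the order asked, and still so for the second after the job is handed in, with the robot touching nothing.
It also fails if it takes over 72 s, if anything falls off the work surface, if the arm or the gripper's body presses on something with over 40 N, if the wrist force passes 120 N, or if a joint passes its speed limit or range.

## Working session

There is one attempt and no reset: what is moved stays moved. The work goes in short steps, Python scripts to look and compute and a tool call to move; the robot and the scene stay as the last step left them, time stands still between calls to the robot, and variables do not carry over. Pictures are saved under pics/ and viewed, at most 10 in all, crops included, and the job is handed in when it is done.

Besides the shell and the picture viewer there is one more tool, called after "Request:" as a command line: name --argument value ..., lists and objects as JSON in quotes. apply_moves: Moves the arm, as the interface text tells. Its arguments: {"type":"object","properties":{"series":{"type":"array"},"claw":{"type":"number"},"newtons":{"type":"number"}},"required":["series"]}

```bash
mkdir -p pics; ls; python3 - <<'E'
from plant import robot
import cv2,numpy as np
s=robot.read_state();print({k:np.round(s[k],3) for k in s})
for n in ["top","side"]:
    im,d=robot.read_camera(n);cv2.imwrite(f"pics/{n}0.png",im);np.save(f"pics/{n}0.npy",d)
    c=robot.calibration(n);print(n,c["fx"],c["cx"],c["cy"],c["D"],np.round(np.array(c["extrinsics"]),3).tolist(),(d>0).mean())
E
```

```text
pics
{'t': np.float64(0.0), 'q': array([-1.22 ,  0.131,  1.489,  0.   ,  1.523, -0.085]), 'dq': array([ 0.001,  0.   , -0.002, -0.   ,  0.   ,  0.001]), 'joint_torque': array([-0.0000e+00, -5.5984e+01, -4.9175e+01,  7.7000e-02,  3.6000e-02,
       -0.0000e+00]), 'tool_pos': array([ 0.253, -0.544,  0.404]), 'orientation': array([-3.066, -0.679,  0.   ]), 'force': array([-0.473,  0.025, -0.201]), 'wrist_torque': array([-0.008, -0.027, -0.025]), 'gripper_force': np.float64(0.0), 'opening': np.float64(0.093)}
top 502.2093441438249 329.55052503343484 201.14435965559568 [0.01832832 0.         0.         0.         0.        ] [[-0.251, -0.968, 0.009, 0.108], [-0.889, 0.227, -0.397, 0.531], [0.383, -0.108, -0.918, 1.901], [0.0, 0.0, 0.0, 1.0]] 0.9958125
side 397.66127407361034 314.40858578309405 202.26439893410318 [-0.08344785  0.          0.          0.          0.        ] [[0.906, -0.423, 0.025, -0.494], [-0.154, -0.383, -0.911, 0.185], [0.394, 0.822, -0.412, 1.775], [0.0, 0.0, 0.0, 1.0]] 0.99573046875
```

View pics/top0.png

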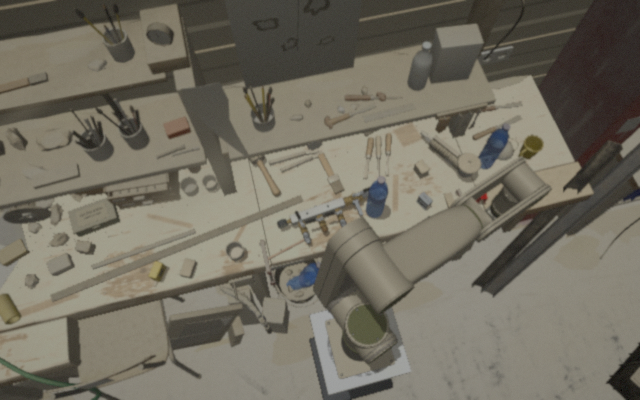

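View pics/side0.png

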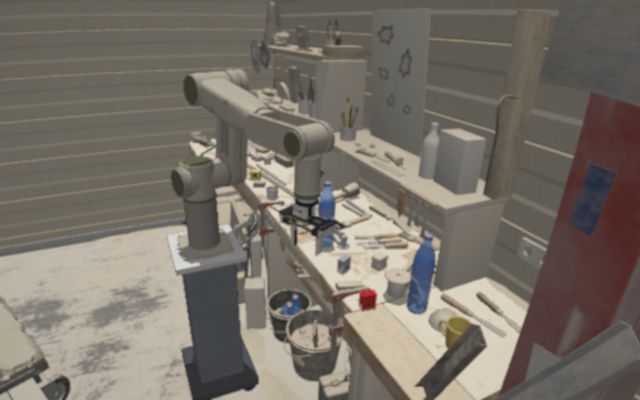

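The top view shows the target bottle at about (376,198), the manifold bar around (320,213), and the far bottle at (494,147), which is not the one. The cover candidates are the grey pieces at (425,200) and (421,168). The red look-alike is near (481,197).

```bash
cat > h.py <<'E'
import cv2,numpy as np
from plant import robot
def cal(n):
    c=robot.calibration(n);return np.array([[c["fx"],0,c["cx"]],[0,c["fy"],c["cy"]],[0,0,1]]),np.array(c["D"]),np.array(c["extrinsics"])
def ray(n,uv,C=None):
    K,D,E=C or cal(n);p=cv2.undistortPoints(np.array(uv,float).reshape(-1,1,2),K,D)[:,0]
    R,t=E[:3,:3],E[:3,3];return -R.T@t,np.c_[p,np.ones(len(p))]@R
def plane(n,uv,z,C=None):
    o,d=ray(n,uv,C);return o+d*((z-o[2])/d[:,2])[:,None]
def cloud(n,dep,C=None):
    h,w=dep.shape;v,u=np.mgrid[:h,:w];o,d=ray(n,np.c_[u.ravel(),v.ravel()],C)
    return (o+d*dep.reshape(-1,1)).reshape(h,w,3)
def px(n,P,C=None):
    K,D,E=C or cal(n);return cv2.projectPoints(np.array(P,float).reshape(-1,3),cv2.Rodrigues(E[:3,:3])[0],E[:3,3],K,D)[0][:,0]
E
python3 - <<'E'
from h import *
im=cv2.imread("pics/top0.png");P=cloud("top",np.load("pics/top0.npy"))
c=cv2.resize(im[120:265,260:500],None,fx=3.3,fy=3.3,interpolation=cv2.INTER_CUBIC);cv2.imwrite("pics/top0c.png",c)
for uv in [(376,185),(421,168),(425,200),(481,197),(235,250),(188,268),(320,213)]:
    print(uv,np.round(P[uv[1],uv[0]],3))
b=(im[...,0].astype(int)-im[...,2]>50)&(P[...,2]>.2)
n,l,st,ce=cv2.connectedComponentsWithStats(b.astype(np.uint8))
for i in range(1,n):
    if st[i,4]>15: print(st[i],ce[i],np.median(P[l==i],0),P[l==i][:,2].max())
E
```

```text
(376, 185) [ 0.496 -0.193  0.267]
(421, 168) [ 0.617 -0.45   0.054]
(425, 200) [ 0.469 -0.416  0.059]
(481, 197) [ 0.426 -0.646  0.056]
(235, 250) [0.47  0.385 0.007]
(188, 268) [0.434 0.574 0.032]
(320, 213) [0.517 0.018 0.068]
```

View pics/top0c.png

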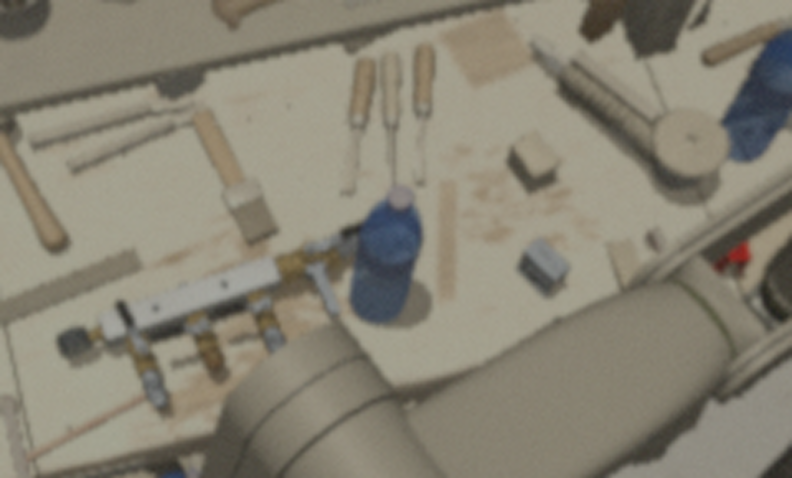

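The crop shows:
- **Cover:** crop (544,265), full frame (425,200). It is bluish folded steel, 59 mm high, so it fits the description.
- **Offcut:** crop (533,160), limestone coloured.
- **Red look-alike:** crop (733,255).
- **Bleed cock:** the middle cock at crop (208,345) is short and bronze. The outer two, (150,375) and (270,335), carry steel couplers.
- **Bottle cap:** crop (400,197).

Next I measure the bar, cap and cover.

```bash
python3 - <<'E'
from h import *
im=cv2.imread("pics/top0.png");P=cloud("top",np.load("pics/top0.npy"))
print("cap",plane("top",[(381.2,179.7)],.298))
X,Y,Z=P[...,0],P[...,1],P[...,2]
m=(abs(Z-.063)<.006)&(X>.42)&(X<.65)&(Y>-.25)&(Y<.2)
q=P[m];n,l,st,ce=cv2.connectedComponentsWithStats(m.astype(np.uint8))
i=1+np.argmax(st[1:,4]);print(st[i])
r=cv2.minAreaRect(P[l==i][:,:2].astype(np.float32));print("bar",r,P[l==i].mean(0))
m=(Z>.052)&(Z<.068)&(X>.42)&(X<.52)&(Y>-.48)&(Y<-.35)
print("cover",m.sum(),P[m].mean(0),cv2.minAreaRect(P[m][:,:2].astype(np.float32)))
for lo,hi,yr in [(.087,.105,(-.35,.2))]:
    m=(Z>lo)&(Z<hi)&(X>.35)&(X<.65)&(Y>yr[0])&(Y<yr[1]);
    n,l,st,ce=cv2.connectedComponentsWithStats(m.astype(np.uint8))
    for i in range(1,n):
        if st[i,4]>5:print(st[i],P[l==i].mean(0),cv2.minAreaRect(P[l==i][:,:2].astype(np.float32)))
E2=cal("wrist")[2];s=robot.read_state()
T=np.eye(4);T[:3,:3]=cv2.Rodrigues(np.array(s["orientation"]))[0];T[:3,3]=s["tool_pos"]
print("cam in tool",np.round(np.linalg.inv(E2@T),3),cal("wrist")[0][0,0]);print(T)
E
```

```text
cap [[ 0.49847463 -0.21053276  0.298     ]]
[299 192  70  28 425]
bar ((0.5212545394897461, -0.046818822622299194), (0.2971324324607849, 0.09586875140666962), 87.09347534179688) [ 0.53537304 -0.03605593  0.06297081]
cover 80 [ 0.47605572 -0.41693951  0.06046137] ((0.47704142332077026, -0.4176774024963379), (0.054584652185440063, 0.03454980254173279), 25.9326171875)
[360 188  10   7  30] [ 0.55671688 -0.17825353  0.09640695] ((0.5571774840354919, -0.178197979927063), (0.017695631831884384, 0.04202456772327423), 3.432326316833496)
[353 194   3   3   6] [ 0.5504406  -0.13309147  0.09114553] ((0.5516917705535889, -0.1321399211883545), (0.008577640168368816, 0.010957700200378895), 87.72761535644531)
[367 202  17   9  31] [ 0.47349399 -0.19512039  0.09709827] ((0.47682443261146545, -0.19632217288017273), (0.06724599003791809, 0.028467925265431404), 58.34397506713867)
[295 211   6  11  26] [0.51655038 0.10986233 0.0979677 ] ((0.5157121419906616, 0.1094999685883522), (0.04091143608093262, 0.012203248217701912), 9.517341613769531)
[339 211   3   3   7] [ 0.49322168 -0.05872547  0.09229993] ((
[... 334 characters left out ...]
((0.48224782943725586, 0.05769754946231842), (0.01170236524194479, 0.04751522094011307), 4.4176106452941895)
[300 222   4   5  11] [0.48014546 0.10113759 0.08969276] ((0.48087385296821594, 0.1018465906381607), (0.020082905888557434, 0.009801482781767845), 4.1446709632873535)
cam in tool [[-0.001 -0.971 -0.238  0.066]
 [ 1.    -0.001  0.     0.   ]
 [-0.001 -0.238  0.971  0.021]
 [ 0.     0.     0.     1.   ]] 287.54844092614917
[[ 9.06521867e-01  4.22158484e-01 -5.65343460e-04  2.53221326e-01]
 [ 4.22158844e-01 -9.06520622e-01  1.50745434e-03 -5.43731212e-01]
 [ 1.23889135e-04 -1.60520507e-03 -9.99998704e-01  4.03809576e-01]
 [ 0.00000000e+00  0.00000000e+00  0.00000000e+00  1.00000000e+00]]
```

Request:
apply_moves --series '[[[25, -14, -25], [0, 0, 0]], [[28, -15, -25], [0, 0, 0]], [[30, -17, -22], [0, 0, 0]], [[30, -17, -22], [0, 0, 0]], [[30, -17, -22], [0, 0, 0]], [[30, -17, -15], [0, 0, 0]], [[30, -17, 0], [0, 0, 0]], [[30, -17, 0], [0, 0, 0]], [[30, -17, 0], [0, 0, 0]], [[30, -17, 0], [0, 0, 0]], [[25, -14, 0], [0, 0, 0]], [[0, 0, 0], [0, 0, 0]]]' --claw 0.8

```text
t: 1.1
tool_pos: [0.4682, -0.2436, 0.5353]
orientation: [-3.064, -0.686, -0.001]
force: [0.1, -0.1, -0.1]
opening: 0.0745
gripper_force: 0.0
```

```bash
cat >> h.py <<'E'
def pose():
    s=robot.read_state();return cv2.Rodrigues(np.array(s["orientation"]))[0],np.array(s["tool_pos"]),s
def goto(p,yaw=None):
    "tool-frame shift mm from now to world TCP p; yaw of tool x in deg"
    R,t,s=pose();print("tcp",np.round(t,4),"yaw",round(np.degrees(np.arctan2(R[1,0],R[0,0])),1),"shift mm",np.round(1e3*R.T@(np.array(p)-t),1),"q",np.round(s["q"],2))
def snap(n,f):
    C=cal(n);im,d=robot.read_camera(n);cv2.imwrite(f"pics/{f}.png",im);np.save(f"pics/{f}.npy",d);return im,d,C
E
python3 - <<'E'
from h import *
im,d,C=snap("wrist","w1");P=cloud("wrist",d,C)
Z=P[...,2];m=(Z>.285)&(Z<.31)
print("cap",m.sum(),P[m].mean(0) if m.any() else 0)
P=P.reshape(-1,3);m=(P[:,2]>.12)&(P[:,2]<.2)&(abs(P[:,0]-.5)<.1)&(abs(P[:,1]+.2)<.1);print(m.sum(),P[m].mean(0) if m.any() else 0)
im2,d2,C2=snap("top","t1");Q=cloud("top",d2,C2)
m=(Q[...,0]>.55)&(Q[...,0]<.67)&(Q[...,1]>-.4)&(Q[...,1]<-.28)
print("place heights",np.percentile(Q[m][:,2],[1,50,90,99,100]));
goto([.498,-.2105,.45])
E
```

```text
cap 1341 [ 0.50293601 -0.20708388  0.30000231]
18 [ 0.53273638 -0.20810568  0.19669933]
place heights [-0.00783615  0.00140742  0.00634938  0.01107633  0.01315975]
tcp [ 0.4665 -0.2466  0.5353] yaw 25.1 shift mm [ 43.9 -19.2  85.2] q [-0.58 -0.08  1.47 -0.    1.76  0.55]
```

View pics/w1.png

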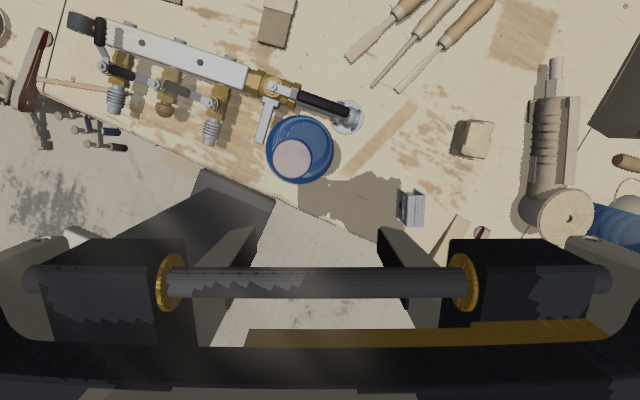

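The wrist view shows:
- **Bottle:** cap at (292,158).
- **Supply lever:** open, sleeve (297,96) to (348,110), with the fixed tongue at (266,120).
- **Small cocks:** outlets at (115,97) long steel coupler, (166,108) stubby bronze dome, which is the bleed, and (212,128) long steel coupler.
- **Cover:** grey steel saddle at (411,207).

```bash
python3 - <<'E'
from h import *
im=cv2.imread("pics/w1.png");d=np.load("pics/w1.npy")
C=cal("wrist");P=cloud("wrist",d,C)
print("cap",plane("wrist",[(292,158)],.301,C))
Z=P[...,2]
m=((Z>.088)&(Z<.107)).astype(np.uint8);m[230:]=0
n,l,st,ce=cv2.connectedComponentsWithStats(m)
for i in range(1,n):
    if st[i,4]>40:
        q=P[l==i];(c,s,a)=cv2.minAreaRect(q[:,:2].astype(np.float32));print(st[i],np.round(q.mean(0),4),np.round(c,4),np.round(s,4),round(a,1))
m=(np.abs(Z-.063)<.006).astype(np.uint8);m[230:]=0;m=cv2.morphologyEx(m,cv2.MORPH_OPEN,np.ones((9,9)))
n,l,st,ce=cv2.connectedComponentsWithStats(m)
for i in range(1,n):
    if st[i,4]>150:
        q=P[l==i];(c,s,a)=cv2.minAreaRect(q[:,:2].astype(np.float32));print("63",st[i],np.round(q.mean(0),4),np.round(c,4),np.round(s,4),round(a,1))
m=((Z>.052)&(Z<.067)&(P[...,1]<-.36)&(P[...,1]>-.47)&(P[...,0]<.53));q=P[m];print("cover",m.sum(),q.mean(0),cv2.minAreaRect(q[:,:2].astype(np.float32)))
E
```

```text
cap [[ 0.50082894 -0.21067138  0.301     ]]
[ 93  17  15  35 373] [0.5217 0.1055 0.0962] [0.5208 0.1069] [0.0427 0.0151] 14.9
[108  64  33  19 308] [0.4858 0.0574 0.0967] [0.4856 0.0591] [0.0137 0.0425] 6.0
[163  80  33  20 307] [ 0.4968 -0.0214  0.0969] [ 0.4969 -0.0204] [0.0134 0.043 ] 2.0
[293  89  57  29 662] [ 0.5628 -0.2094  0.0983] [ 0.5631 -0.2089] [0.0153 0.0823] 5.4
[558 212  17  13  54] [ 0.5775 -0.6348  0.0885] [ 0.5754 -0.6377] [0.0208 0.0254] 18.7
[602 212  38  18 262] [ 0.6094 -0.7132  0.0968] [ 0.6143 -0.7186] [0.0138 0.0557] 57.2
63 [ 67  13  17  18 277] [0.522  0.1725 0.062 ] [0.5214 0.1753] [0.0231 0.0284] 17.0
63 [ 107   22  140   66 3515] [0.5393 0.0159 0.0612] [0.5394 0.0165] [0.0369 0.2166] 6.0
63 [249  74  12  14 160] [ 0.5533 -0.1047  0.0605] [ 0.5535 -0.1043] [0.0195 0.0172] 22.4
63 [262  99  12  22 225] [ 0.5233 -0.1391  0.0662] [ 0.523  -0.1393] [0.0311 0.0165] 22.2
63 [558 108  10  18 170] [ 0.714  -0.5594  0.06  ] [ 0.7143 -0.56  ] [0.0262 0.0175] 26.4
63 [549 151  16  41 464] [ 0.6369 -0.6036  0.0604] [ 0.6385 -0.6029] [0.0663 0.0219] 29.0
63 [407 214  17  13 214] [ 0.465  -0.4286  0.0592] [ 0.465  -0.4286] [0.0227 0.0278] 27.2
cover 582 [ 0.47908568 -0.42015549  0.0589521 ] ((0.479398250579834, -0.42090386152267456), (0.05506981536746025, 0.029655123129487038), 26.34583854675293)
```

Request:
apply_moves --series '[[[24, -9, 0], [0, 0, 0]], [[24, -9, 0], [0, 0, 0]], [[0, 0, 25], [0, 0, 0]], [[0, 0, 25], [0, 0, 0]], [[0, 0, 25], [0, 0, 0]], [[0, 0, 18], [0, 0, 0]], [[0, 0, 0], [0, 0, 0]], [[0, 0, 0], [0, 0, 0]]]'

```text
t: 1.87
tool_pos: [0.5012, -0.2118, 0.4418]
orientation: [-3.066, -0.676, 0.004]
force: [0.2, -0.3, 0.0]
opening: 0.0743
gripper_force: 0.0
```

Request:
apply_moves --series '[[[0, 0, 0], [0, 0, 0]], [[0, 0, 0], [0, 0, 0]], [[0, 0, 0], [0, 0, 0]], [[0, 0, 0], [0, 0, 0]], [[0, 0, 0], [0, 0, 0]], [[0, 0, 0], [0, 0, 0]], [[0, 0, 0], [0, 0, 0]], [[0, 0, 0], [0, 0, 0]]]' --claw 0.2 --newtons 25

```text
t: 2.53
tool_pos: [0.5019, -0.2107, 0.4427]
orientation: [-3.067, -0.679, 0.0]
force: [-0.3, 0.8, 1.2]
opening: 0.0302
gripper_force: 25.0
```

Request:
apply_moves --series '[[[0, 0, -15], [0, 0, 0]], [[0, 0, -15], [0, 0, 0]], [[-8, 17, 0], [0, 0, 0]], [[-11, 24, 0], [0, 0, 0]], [[-11, 24, 0], [0, 0, 0]], [[-11, 24, 0], [0, 0, 0]], [[-8, 17, 0], [0, 0, 0]], [[6, 7, 0], [0, 0, 0]], [[20, 10, 0], [0, 0, 0]], [[25, 12, 0], [0, 0, 0]], [[23, 11, 0], [0, 0, 0]], [[12, 5, 0], [0, 0, 0]]]'

```text
t: 3.53
tool_pos: [0.6012, -0.3319, 0.4711]
orientation: [-3.066, -0.68, 0.001]
force: [-0.1, -0.4, -2.6]
opening: 0.0307
gripper_force: 25.0
```

Request:
apply_moves --series '[[[0, 0, 0], [0, 0, 0]], [[0, 0, 10], [0, 0, 0]], [[0, 0, 10], [0, 0, 0]], [[0, 0, 6], [0, 0, 0]], [[0, 0, 3], [0, 0, 0]], [[0, 0, 0], [0, 0, 0]], [[0, 0, 0], [0, 0, 0]]]'

```text
t: 4.12
tool_pos: [0.5986, -0.3322, 0.4434]
orientation: [-3.067, -0.678, 0.001]
force: [-0.4, 0.6, -2.8]
opening: 0.0306
gripper_force: 25.0
```

Request:
apply_moves --series '[[[0, 0, 1], [0, 0, 0]], [[0, 0, 0.5], [0, 0, 0]], [[0, 0, 0], [0, 0, 0]]]'

```text
t: 4.37
tool_pos: [0.599, -0.3322, 0.4426]
orientation: [3.067, 0.679, 0.0]
force: [-0.2, -0.2, 0.4]
opening: 0.0309
gripper_force: 25.0
```

Request:
apply_moves --series '[[[0, 0, 0], [0, 0, 0]], [[0, 0, 0], [0, 0, 0]], [[0, 0, 0], [0, 0, 0]], [[0, 0, 0], [0, 0, 0]], [[0, 0, 0], [0, 0, 0]], [[0, 0, 0], [0, 0, 0]], [[0, 0, -20], [0, 0, 0]], [[0, 0, -30], [0, 0, 0]], [[0, 0, -30], [0, 0, 0]], [[0, 0, -20], [0, 0, 0]], [[0, 0, 0], [0, 0, 0]]]' --claw 0.8

```text
t: 5.28
tool_pos: [0.599, -0.332, 0.5492]
orientation: [3.061, 0.678, 0.01]
force: [0.2, 0.1, 1.5]
opening: 0.0745
gripper_force: 0.0
```

Request:
apply_moves --series '[[[4, -30, 0], [0, 0, 0]], [[5, -31, 0], [0, 0, 0]], [[4, -31, 0], [0, 0, 0]], [[4, -31, 0], [0, 0, 0]], [[0, 0, 0], [0, 0, -0.12]], [[0, 0, 0], [0, 0, -0.12]], [[0, 0, 0], [0, 0, -0.12]], [[0, 0, 0], [0, 0, -0.12]], [[0, 0, 10], [0, 0, -0.12]], [[0, 0, 20], [0, 0, -0.12]], [[0, 0, 20], [0, 0, -0.12]], [[0, 0, 20], [0, 0, -0.12]]]' --claw 0.4

```text
t: 6.28
tool_pos: [0.5626, -0.2133, 0.4708]
orientation: [-2.401, -2.026, 0.0]
force: [0.1, 0.8, 0.2]
opening: 0.0371
gripper_force: 0.0
```

Request:
apply_moves --series '[[[0, 0, 20], [0, 0, -0.12]], [[0, 0, 20], [0, 0, -0.12]], [[0, 0, 20], [0, 0, -0.04]], [[0, 0, 20], [0, 0, 0]], [[0, 0, 0], [0, 0, 0]]]'

```text
t: 6.7
tool_pos: [0.5614, -0.2128, 0.3863]
orientation: [-2.096, -2.329, 0.004]
force: [-0.1, 0.5, -1.5]
opening: 0.0373
gripper_force: 0.0
```

```bash
python3 - <<'E'
from h import *
im,d,C=snap("wrist","w2");P=cloud("wrist",d,C);Z=P[...,2]
m=((Z>.088)&(Z<.107)).astype(np.uint8)
n,l,st,ce=cv2.connectedComponentsWithStats(m)
for i in range(1,n):
    if st[i,4]>80:
        q=P[l==i];(c,s,a)=cv2.minAreaRect(q[:,:2].astype(np.float32));print(st[i],np.round(q.mean(0),4),np.round(c,4),np.round(s,4),round(a,1))
m=(np.abs(Z-.066)<.005).astype(np.uint8);m=cv2.morphologyEx(m,cv2.MORPH_OPEN,np.ones((7,7)))
n,l,st,ce=cv2.connectedComponentsWithStats(m)
for i in range(1,n):
    if st[i,4]>150:
        q=P[l==i];(c,s,a)=cv2.minAreaRect(q[:,:2].astype(np.float32));print("66",st[i],np.round(q.mean(0),4),np.round(c,4),np.round(s,4),round(a,1))
goto([.563,-.2126,.264])
E
```

```text
[ 315  149   16   85 1301] [ 0.5648 -0.2027  0.0982] [ 0.5651 -0.2032] [0.0148 0.0812] 5.9
66 [ 239  103   70   27 1136] [ 0.5113 -0.1365  0.0667] [ 0.5081 -0.1368] [0.0701 0.0254] 6.0
tcp [ 0.5618 -0.213   0.3889] yaw 96.0 shift mm [-1.000e-01  1.900e+00  1.249e+02] q [-0.45  0.14  1.5  -0.    1.5  -0.55]
```

View pics/w2.png

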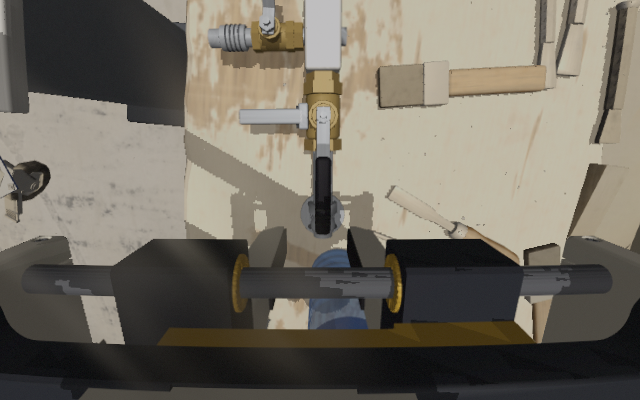

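The supply lever's sleeve runs from (323,155) to (323,235) between the open fingers. The pivot nut is at (323,113), and the fixed tongue runs from (240,117) to (300,117).

```bash
python3 - <<'E'
from h import *
C=cal("wrist")
T=plane("wrist",[(241,109.5),(241,123.5),(297,109.5),(297,123.5)],.068,C);print(T,(T[0]+T[1])/2,(T[2]+T[3])/2)
print(plane("wrist",[(323,113)],.105,C))
a=np.radians(6);ex=np.array([np.cos(a),np.sin(a)]);ey=np.array([-np.sin(a),np.cos(a)])
tm=T.mean(0)[:2]; sl=np.array([.5650,-.2032])
A=np.c_[ey,ex]; # pivot = sl + s*ey = tm + t*ex
st=np.linalg.solve(np.c_[ey,-ex],tm-sl);pv=sl+st[0]*ey;print("pivot",pv,st, "shut grip85",pv-.085*ex,"seat",pv-.065*ex,"grip80 open",pv-.08*ey)
E
```

```text
[[ 0.47647033 -0.13403834  0.068     ]
 [ 0.47714554 -0.14772902  0.068     ]
 [ 0.53253869 -0.12846942  0.068     ]
 [ 0.53376413 -0.14205465  0.068     ]] [ 0.47680794 -0.14088368  0.068     ] [ 0.53315141 -0.13526203  0.068     ]
[[ 0.55835748 -0.13140887  0.105     ]]
pivot [ 0.55757386 -0.13254498] [0.0710442  0.05288389] shut grip85 [ 0.4730395 -0.1414299] seat [ 0.49292994 -0.13933933] grip80 open [ 0.56593614 -0.21210674]
```

Request:
apply_moves --series '[[[0, 4, 20], [0, 0, 0]], [[0, 0, 30], [0, 0, 0]], [[0, 0, 30], [0, 0, 0]], [[0, 0, 25], [0, 0, 0]], [[0, 0, 15], [0, 0, 0]], [[0, 0, 4], [0, 0, 0]], [[0, 0, 0], [0, 0, 0]], [[0, 0, 0], [0, 0, 0]]]'

```text
t: 7.42
tool_pos: [0.5674, -0.2133, 0.2701]
orientation: [2.101, 2.333, 0.001]
force: [-0.4, 0.2, -0.7]
opening: 0.0376
gripper_force: 0.0
```

Request:
apply_moves --series '[[[0, 0, 0], [0, 0, 0]], [[0, 0, 0], [0, 0, 0]], [[0, 0, 0], [0, 0, 0]], [[0, 0, 0], [0, 0, 0]], [[0, 0, 0], [0, 0, 0]]]' --claw 0.05 --newtons 10

```text
t: 7.83
tool_pos: [0.5663, -0.2134, 0.2693]
orientation: [-2.102, -2.335, 0.002]
force: [-6.6, -0.7, 8.2]
opening: 0.0148
gripper_force: 10.0
```

```bash
python3 - <<'E'
from h import *
goto([.566,-.212,.264])
# per-step chord for radius .08, step .12 rad: each row turn +.12 about tool z (clockwise), motion in tool frame
r=80;s=.12
print("row shift: y",-r*np.sin(s),"x", r*(1-np.cos(s)))
E
```

```text
tcp [ 0.5663 -0.2134  0.2693] yaw 96.0 shift mm [ 1.4 -0.1  5.3] q [-0.44  0.25  1.61 -0.    1.29 -0.55]
row shift: y -9.576976583113549 x 0.5753091316907
```

Request:
apply_moves --series '[[[0.2, -4, 1], [0, 0, 0.05]], [[0.4, -8, 1], [0, 0, 0.1]], [[0.4, -8, 1], [0, 0, 0.1]], [[0.4, -8, 0], [0, 0, 0.1]], [[0.4, -8, 0], [0, 0, 0.1]], [[0.4, -8, 0], [0, 0, 0.1]], [[0.4, -8, 0], [0, 0, 0.1]], [[0.4, -8, 0], [0, 0, 0.1]], [[0, 0, 0], [0, 0, 0]]]'

```text
t: 8.58
tool_pos: [0.5103, -0.1985, 0.2685]
orientation: [2.811, 1.391, 0.002]
force: [-7.8, -4.3, 14.2]
opening: 0.0153
gripper_force: 9.9
```

```bash
python3 - <<'E'
from h import *
R,t,s=pose();pv=np.array([.5575,-.1325]);v=t[:2]-pv;th=np.degrees(np.arctan2(-v[1],-v[0]))-6+12
print(np.hypot(*v),"lever dir from -x manifold deg (90 open)",np.degrees(np.arctan2(v[1],v[0]))%360-180-6);goto([.473,-.1414,.264]);print(s["force"],s["wrist_torque"],s["opening"])
E
```

```text
0.08118028145751735 lever dir from -x manifold deg (90 open) 48.415547953945975
tcp [ 0.5103 -0.1985  0.2685] yaw 52.7 shift mm [ 22.8 -64.3   4.1] q [-0.46  0.1   1.78 -0.    1.26  0.19]
[-7.75119388 -4.25546926 14.15623246] [-0.78979249  1.20590075  0.09287662] 0.015280401164451828
```

Request:
apply_moves --series '[[[0.4, -8, -1], [0, 0, 0.1]], [[0.4, -8, -1], [0, 0, 0.1]], [[0.4, -8, 0], [0, 0, 0.1]], [[0.4, -8, 0], [0, 0, 0.1]], [[0.4, -8, 0], [0, 0, 0.1]], [[0.4, -8, 0], [0, 0, 0.1]], [[0.4, -8, 0], [0, 0, 0.1]], [[0.4, -8, 0], [0, 0, 0.1]], [[0.2, -4, 0], [0, 0, 0.05]], [[0, 0, 0], [0, 0, 0]]]'

```text
t: 9.42
tool_pos: [0.4774, -0.1396, 0.2679]
orientation: [3.138, 0.114, -0.005]
force: [-11.0, -4.1, 9.2]
opening: 0.0149
gripper_force: 10.0
```

```bash
python3 - <<'E'
from h import *
R,t,s=pose();pv=np.array([.5575,-.1325]);v=t[:2]-pv
print(np.hypot(*v),"deg to shut",np.degrees(np.arctan2(v[1],v[0]))%360-180-6);goto([.473,-.1414,.264]);print(s["force"],s["wrist_torque"],s["opening"])
E
```

```text
0.08037694893384358 deg to shut -0.9348056964476257
tcp [ 0.4774 -0.1396  0.2679] yaw 4.2 shift mm [-4.5  1.5  3.9] q [-0.39 -0.03  1.92 -0.    1.26  1.11]
[-11.02637373  -4.14775589   9.2335876 ] [-0.55946565  1.88888166  0.11046985] 0.014944720489078621
```

Request:
apply_moves --series '[[[0, -3, 0], [0, 0, 0]], [[0, -2, 0], [0, 0, 0]], [[0, 0, 0], [0, 0, 0]], [[0, 0, 0], [0, 0, 0]]]'

```text
t: 9.75
tool_pos: [0.4772, -0.1373, 0.268]
orientation: [3.132, 0.118, -0.004]
force: [-9.3, -21.2, 2.1]
opening: 0.0175
gripper_force: 9.8
```

Request:
apply_moves --series '[[[0, 3, 0], [0, 0, 0]], [[0, 0, 0], [0, 0, 0]], [[0, 0, 0], [0, 0, 0]], [[0, 0, -20], [0, 0, 0]], [[0, 0, -35], [0, 0, 0]], [[0, 0, -35], [0, 0, 0]], [[0, 0, -35], [0, 0, 0]], [[0, 0, -25], [0, 0, 0]], [[0, 0, 0], [0, 0, 0]], [[0, 0, 0], [0, 0, 0]]]' --claw 0.4

```text
t: 10.58
tool_pos: [0.4789, -0.137, 0.4195]
orientation: [3.138, 0.12, 0.007]
force: [-0.9, -0.3, -1.1]
opening: 0.0371
gripper_force: 0.0
```

```bash
python3 - <<'E'
from h import *
im,d,C=snap("wrist","w3");P=cloud("wrist",d,C);Z=P[...,2]
m=((Z>.088)&(Z<.107)).astype(np.uint8)
n,l,st,ce=cv2.connectedComponentsWithStats(m)
for i in range(1,n):
    if st[i,4]>80:
        q=P[l==i];(c,s,a)=cv2.minAreaRect(q[:,:2].astype(np.float32));print(st[i],np.round(q.mean(0),4),np.round(c,4),np.round(s,4),round(a,1))
goto([.479,-.42,.43])
E
```

```text
[476  57  36  73 686] [ 0.5935 -0.3031  0.0967] [ 0.5963 -0.31  ] [0.0711 0.0312] 11.8
[ 75 118  27  42 611] [0.5229 0.1092 0.0967] [0.5218 0.1107] [0.0433 0.015 ] 17.5
[ 311  151   16   76 1028] [ 0.4857 -0.1392  0.0981] [ 0.4848 -0.1394] [0.0817 0.0155] 5.9
[184 162  44  15 491] [ 0.4985 -0.0166  0.0976] [ 0.498  -0.0169] [0.0134 0.0435] 1.9
[112 168  44  14 505] [0.4875 0.0612 0.0972] [0.4869 0.0628] [0.0137 0.0423] 5.2
tcp [ 0.4785 -0.1369  0.4175] yaw 4.4 shift mm [-21.  282.3 -12.5] q [-0.38 -0.16  1.75  0.    1.55  1.11]
```

View pics/w3.png

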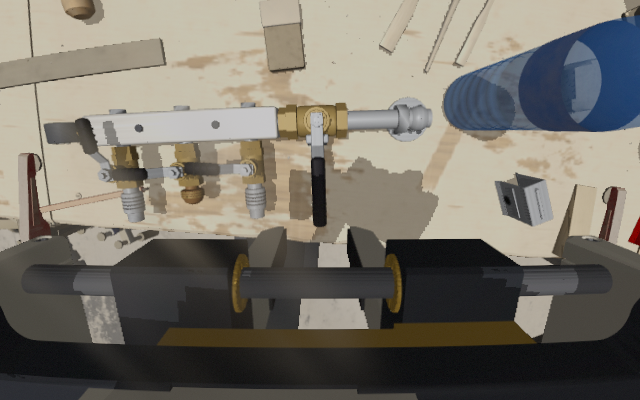

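The supply lever is now across its pipe, with the sleeve from (318,155) to (320,222) parallel to the tongue and against its stop. The bottle stands clear at the upper right. The cover is at (524,200), and the bleed silencer is at (191,195).

Request:
apply_moves --series '[[[-4, 20, 0], [0, 0, 0]], [[-5, 32, 0], [0, 0, 0]], [[-5, 34, 0], [0, 0, 0]], [[-5, 34, 0], [0, 0, 0]], [[-5, 34, 0], [0, 0, 0]], [[-5, 34, 0], [0, 0, 0]], [[-5, 34, 0], [0, 0, 0]], [[-5, 34, 0], [0, 0, -0.095]], [[-4, 26, 0], [0, 0, -0.095]], [[0, 0, 0], [0, 0, -0.095]], [[0, 0, 0], [0, 0, -0.095]], [[0, 0, 0], [0, 0, 0]]]' --claw 0.65

```text
t: 11.63
tool_pos: [0.4589, -0.422, 0.4143]
orientation: [-3.055, -0.714, 0.003]
force: [0.0, 1.7, 0.3]
opening: 0.0605
gripper_force: 0.0
```

```bash
python3 - <<'E'
from h import *
im,d,C=snap("wrist","w4");P=cloud("wrist",d,C);Z=P[...,2]
m=((Z>.054)&(Z<.066)&(abs(P[...,0]-.479)<.06)&(abs(P[...,1]+.42)<.06)).astype(np.uint8)
n,l,st,ce=cv2.connectedComponentsWithStats(m)
for i in range(1,n):
    if st[i,4]>80:
        q=P[l==i];(c,s,a)=cv2.minAreaRect(q[:,:2].astype(np.float32));print(st[i],np.round(q.mean(0),4),np.round(c,4),np.round(s,4),round(a,1),goto([c[0],c[1],.2]))
x,y,w,h=st[1+np.argmax(st[1:,4])][:4]
v=im[max(0,y-60):y+h+60,max(0,x-80):x+w+80];cv2.imwrite("pics/w4c.png",cv2.resize(v,None,fx=2.5,fy=2.5))
E
```

```text
tcp [ 0.4591 -0.4216  0.4148] yaw 26.0 shift mm [ 22.6   7.5 214.7] q [-0.83  0.19  1.4   0.    1.55  0.29]
[ 311  145   25   47 1167] [ 0.4826 -0.4175  0.0587] [ 0.4821 -0.4178] [0.054  0.0286] 26.4 None
```

View pics/w4c.png

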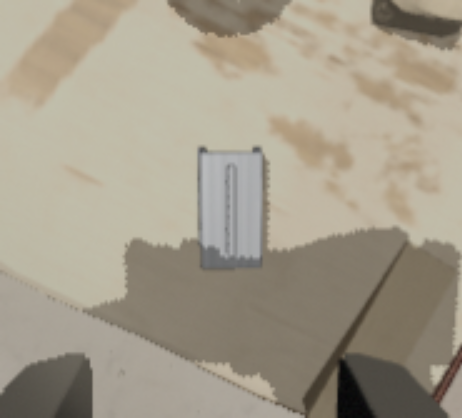

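The crop confirms it: a grey steel saddle, top plate up, 54x29 mm and 59 mm high, not red. It is the cover.

Request:
apply_moves --series '[[[12, 4, 20], [0, 0, 0]], [[10.6, 3.5, 30], [0, 0, 0]], [[0, 0, 36], [0, 0, 0]], [[0, 0, 36], [0, 0, 0]], [[0, 0, 34], [0, 0, 0]], [[0, 0, 25], [0, 0, 0]], [[0, 0, 20], [0, 0, 0]], [[0, 0, 5], [0, 0, 0]], [[0, 0, 0], [0, 0, 0]], [[0, 0, 0], [0, 0, 0]]]'

```text
t: 12.52
tool_pos: [0.4832, -0.4184, 0.2118]
orientation: [3.061, 0.708, 0.0]
force: [0.1, 0.0, 0.3]
opening: 0.0608
gripper_force: 0.0
```

```bash
python3 - <<'E'
from h import *
goto([.4821,-.4178,.209])
E
```

```text
tcp [ 0.4832 -0.4184  0.2118] yaw 26.1 shift mm [-0.7 -1.   2.8] q [-0.79  0.4   1.54  0.    1.2   0.32]
```

Request:
apply_moves --series '[[[0, -1, 1], [0, 0, 0]], [[0, 0, 0], [0, 0, 0]], [[0, 0, 0], [0, 0, 0]], [[0, 0, 0], [0, 0, 0]], [[0, 0, 0], [0, 0, 0]], [[0, 0, 0], [0, 0, 0]]]' --claw 0.1 --newtons 20

```text
t: 13.02
tool_pos: [0.4826, -0.4179, 0.2108]
orientation: [3.06, 0.709, 0.001]
force: [0.1, 0.3, 3.1]
opening: 0.0289
gripper_force: 20.0
```

```bash
python3 - <<'E'
from h import *
goto([.4821,-.4178,.209]);print(robot.read_state()["force"],robot.read_state()["opening"])
E
```

```text
tcp [ 0.4826 -0.4179  0.2108] yaw 26.1 shift mm [-0.4 -0.3  1.8] q [-0.79  0.39  1.54  0.    1.2   0.32]
[0.08099011 0.27118139 3.11186786] 0.028884108898403628
```

Request:
apply_moves --series '[[[0, 0, -20], [0, 0, 0]], [[0, 0, -35], [0, 0, 0]], [[0, 0, -35], [0, 0, 0.09]], [[0, 0, -35], [0, 0, 0.09]], [[0, 0, -25], [0, 0, 0.09]], [[0, 0, 0], [0, 0, 0.081]], [[2.6, -17, 0], [0, 0, 0]], [[4, -30, 0], [0, 0, 0]], [[5, -35, 0], [0, 0, 0]], [[5, -35, 0], [0, 0, 0]], [[5, -35, 0], [0, 0, 0]], [[5, -35, 0], [0, 0, 0]]]'

```text
t: 14.02
tool_pos: [0.489, -0.2274, 0.36]
orientation: [-3.137, -0.164, 0.0]
force: [0.9, 0.5, -1.1]
opening: 0.029
gripper_force: 20.0
```

Request:
apply_moves --series '[[[5, -35, 0], [0, 0, 0]], [[4, -30, 0], [0, 0, 0]], [[4, -25, 0], [0, 0, 0]], [[0, 0, 0], [0, 0, 0]], [[0, 0, 0], [0, 0, 0]], [[0, 0, 0], [0, 0, 0]]]'

```text
t: 14.52
tool_pos: [0.4929, -0.1384, 0.3603]
orientation: [3.137, 0.165, 0.0]
force: [0.5, -0.3, -1.3]
opening: 0.0289
gripper_force: 20.0
```

```bash
python3 - <<'E'
from h import *
im,d,C=snap("wrist","w5");P=cloud("wrist",d,C);Z=P[...,2]
m=((Z>.092)&(Z<.106)&(abs(P[...,0]-.5)<.07)&(abs(P[...,1]+.138)<.05)).astype(np.uint8)
n,l,st,ce=cv2.connectedComponentsWithStats(m)
for i in range(1,n):
    if st[i,4]>30:
        q=P[l==i];(c,s,a)=cv2.minAreaRect(q[:,:2].astype(np.float32));print(st[i],np.round(q.mean(0),4),np.round(c,4),np.round(s,4),round(a,1))
m=(Z>.16)&(Z<.24)&(abs(P[...,0]-.5)<.04)&(abs(P[...,1]+.138)<.013)
q=P[m];print("held",m.sum(),np.percentile(q[:,2],[2,50,98]),cv2.minAreaRect(q[:,:2].astype(np.float32)))
goto([.4945,-.1383,.2548])
E
```

```text
[308 174  17  42 676] [ 0.5046 -0.1369  0.0983] [ 0.5044 -0.1369] [0.0362 0.0141] 6.0
held 3647 [0.18251262 0.20814108 0.21059201] ((0.49193716049194336, -0.13801494240760803), (0.05772808939218521, 0.02597859501838684), 0.07235345989465714)
tcp [ 0.4928 -0.1389  0.3603] yaw 6.0 shift mm [  1.7  -0.4 105.5] q [-0.37 -0.08  1.79 -0.    1.44  1.09]
```

View pics/w5.png

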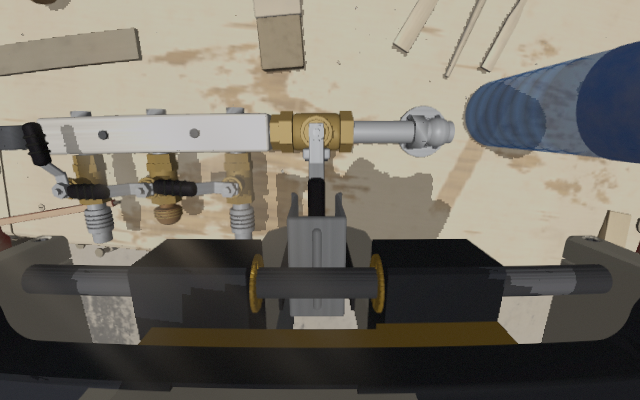

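The cover hangs square in the gripper at about (316,265), in line with the shut sleeve, which is visible from (316,178) to (316,215).

Request:
apply_moves --series '[[[1.5, -1, 15], [0, 0, 0]], [[0, 0, 20], [0, 0, 0]], [[0, 0, 10], [0, 0, 0]], [[0, 0, 8], [0, 0, 0]], [[0, 0, 8], [0, 0, 0]], [[0, 0, 8], [0, 0, 0]], [[0, 0, 5], [0, 0, 0]], [[0, 0, 0], [0, 0, 0]]]'

```text
t: 15.23
tool_pos: [0.4939, -0.1369, 0.2851]
orientation: [-3.137, -0.164, 0.002]
force: [-0.5, 0.5, -1.3]
opening: 0.0291
gripper_force: 20.0
```

```bash
python3 - <<'E'
from h import *
goto([.4945,-.1379,.2548]);print(robot.read_state()["force"])
E
```

```text
tcp [ 0.4939 -0.1369  0.2851] yaw 6.0 shift mm [ 0.5  1.1 30.3] q [-0.37 -0.01  1.86 -0.    1.3   1.1 ]
[-0.51580423  0.45294047 -1.32787847]
```

Request:
apply_moves --series '[[[0, 1, 6], [0, 0, 0]], [[0, 0, 7], [0, 0, 0]], [[0, 0, 7], [0, 0, 0]], [[0, 0, 5], [0, 0, 0]], [[0, 0, 3], [0, 0, 0]], [[0, 0, 0], [0, 0, 0]], [[0, 0, 0], [0, 0, 0]]]'

```text
t: 15.82
tool_pos: [0.4943, -0.1379, 0.258]
orientation: [-3.137, -0.165, 0.001]
force: [0.3, 0.0, -1.3]
opening: 0.0291
gripper_force: 20.0
```

Request:
apply_moves --series '[[[0, 0, 2], [0, 0, 0]], [[0, 0, 1.5], [0, 0, 0]], [[0, 0, 0], [0, 0, 0]], [[0, 0, 0], [0, 0, 0]]]'

```text
t: 16.15
tool_pos: [0.4947, -0.138, 0.2554]
orientation: [3.137, 0.165, 0.002]
force: [-0.9, 0.3, 2.7]
opening: 0.0287
gripper_force: 20.0
```

Request:
apply_moves --series '[[[0, 0, 0], [0, 0, 0]], [[0, 0, 0], [0, 0, 0]], [[0, 0, 0], [0, 0, 0]], [[0, 0, -15], [0, 0, 0]], [[0, 0, -30], [0, 0, 0]], [[0, 0, -35], [0, 0, 0]], [[0, 0, -35], [0, 0, 0]], [[0, 0, -30], [0, 0, 0]], [[0, 0, 0], [0, 0, 0]], [[0, 0, 0], [0, 0, 0]]]' --claw 0.5

```text
t: 16.98
tool_pos: [0.495, -0.1381, 0.4023]
orientation: [3.135, 0.164, 0.007]
force: [0.2, -0.2, -0.1]
opening: 0.0463
gripper_force: 0.0
```

Request:
apply_moves --series '[[[2, -25, 0], [0, 0, 0]], [[2, -36, 0], [0, 0, 0]], [[3, -36, 0], [0, 0, 0]], [[2, -36, 0], [0, 0, 0]], [[2, -36, 0], [0, 0, 0]], [[2, -34, 0], [0, 0, 0]], [[0, 0, 0], [0, 0, -0.12]], [[0, 0, 0], [0, 0, -0.12]], [[0, 0, 0], [0, 0, -0.12]], [[0, 0, 0], [0, 0, -0.12]], [[0, 0, 0], [0, 0, -0.12]], [[0, 0, 0], [0, 0, -0.12]]]'

```text
t: 17.98
tool_pos: [0.4856, 0.0654, 0.3976]
orientation: [-2.873, -1.268, 0.005]
force: [-0.4, -0.6, 0.7]
opening: 0.0465
gripper_force: 0.0
```

Request:
apply_moves --series '[[[0, 0, 0], [0, 0, -0.12]], [[0, 0, 0], [0, 0, -0.12]], [[0, 0, 0], [0, 0, -0.12]], [[0, 0, 0], [0, 0, -0.12]], [[0, 0, 0], [0, 0, -0.12]], [[0, 0, 0], [0, 0, -0.12]], [[0, 0, 0], [0, 0, -0.12]], [[0, 0, 0], [0, 0, 0]], [[0, 0, 0], [0, 0, 0]]]' --claw 0.38

```text
t: 18.73
tool_pos: [0.4857, 0.0653, 0.3982]
orientation: [-2.118, -2.318, 0.003]
force: [0.4, 0.2, 0.1]
opening: 0.035
gripper_force: 0.0
```

```bash
python3 - <<'E'
from h import *
im,d,C=snap("wrist","w6");P=cloud("wrist",d,C);Z=P[...,2]
m=((Z>.091)&(Z<.108)&(P[...,1]>-.25)&(P[...,1]<.2)).astype(np.uint8)
n,l,st,ce=cv2.connectedComponentsWithStats(m)
for i in range(1,n):
    if st[i,4]>40:
        q=P[l==i];(c,s,a)=cv2.minAreaRect(q[:,:2].astype(np.float32));print(st[i],np.round(q.mean(0),4),np.round(c,4),np.round(s,4),round(a,1))
goto([.4868,.0655,.264])
E
```

```text
[338 146  43  17 535] [0.5226 0.1125 0.0983] [0.5231 0.1123] [0.0414 0.0133] 13.2
[311 178  14  38 478] [0.4863 0.0671 0.0984] [0.4868 0.0656] [0.0132 0.0397] 5.0
[316 252  13  15 181] [ 4.976e-01 -3.000e-04  9.790e-02] [ 0.4976 -0.0013] [0.0128 0.0153] 5.2
tcp [0.4858 0.0653 0.3985] yaw 95.1 shift mm [1.000e-01 1.300e+00 1.345e+02] q [ 0.03 -0.17  1.79 -0.    1.52 -0.06]
```

View pics/w6.png

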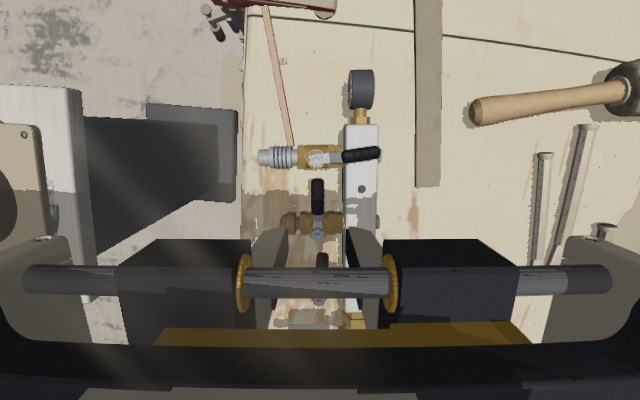

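The bleed lever is at (317,195) and its stubby bronze silencer at (290,222). The neighbouring tool lever with the long coupler is at (360,155), clear of the fingers.

Request:
apply_moves --series '[[[2, 1, 20], [0, 0, -0.015]], [[0, 0, 30], [0, 0, 0]], [[0, 0, 30], [0, 0, 0]], [[0, 0, 25], [0, 0, 0]], [[0, 0, 20], [0, 0, 0]], [[0, 0, 10], [0, 0, 0]], [[0, 0, 0], [0, 0, 0]], [[0, 0, 0], [0, 0, 0]]]'

```text
t: 19.45
tool_pos: [0.4868, 0.0674, 0.2648]
orientation: [-2.099, -2.337, 0.001]
force: [1.0, 0.5, 1.2]
opening: 0.0354
gripper_force: 0.0
```

Request:
apply_moves --series '[[[0, 0, 0], [0, 0, 0]], [[0, 0, 0], [0, 0, 0]], [[0, 0, 0], [0, 0, 0]], [[0, 0, 0], [0, 0, 0]], [[0, 0, 0], [0, 0, 0]]]' --claw 0.05 --newtons 10

```text
t: 19.87
tool_pos: [0.4871, 0.0675, 0.2658]
orientation: [2.097, 2.338, 0.001]
force: [-3.6, 0.3, 6.7]
opening: 0.0135
gripper_force: 10.0
```

```bash
python3 - <<'E'
from h import *
goto([.4866,.0675,.264]);R,t,s=pose();v=t[:2]-[.4914,.0218];print(np.hypot(*v),np.degrees(np.arctan2(v[1],v[0]))-6,s["force"],s["opening"])
E
```

```text
tcp [0.4871 0.0675 0.2658] yaw 96.2 shift mm [ 0.1 -0.5  1.8] q [ 0.03 -0.05  1.93  0.    1.26 -0.08]
0.04587198310603709 89.36697164663731 [-3.6012158   0.3207448   6.68754955] 0.013495627776516724
```

Request:
apply_moves --series '[[[-0.1, 2.3, 0], [0, 0, 0.05]], [[-0.2, 4.6, 0], [0, 0, 0.1]], [[-0.2, 4.6, 0], [0, 0, 0.1]], [[-0.2, 4.6, 0], [0, 0, 0.1]], [[-0.2, 4.6, 0], [0, 0, 0.1]], [[-0.2, 4.6, 0], [0, 0, 0.1]], [[-0.2, 4.6, 0], [0, 0, 0.1]], [[-0.2, 4.6, 0], [0, 0, 0.1]], [[0, 0, 0], [0, 0, 0]]]'

```text
t: 20.62
tool_pos: [0.5194, 0.0575, 0.2655]
orientation: [2.812, 1.398, -0.004]
force: [-6.4, -7.5, 9.8]
opening: 0.0134
gripper_force: 10.1
```

```bash
python3 - <<'E'
from h import *
R,t,s=pose();v=t[:2]-[.4914,.0218];print(np.hypot(*v),np.degrees(np.arctan2(v[1],v[0]))-6,s["force"],s["opening"],np.degrees(np.arctan2(R[1,0],R[0,0])))
E
```

```text
0.04541499189765036 45.86206136221708 [-6.37626255 -7.4562467   9.84185146] 0.013359043987919282 52.861204333487706
```

Request:
apply_moves --series '[[[-0.2, 4.6, 0], [0, 0, 0.1]], [[-0.2, 4.6, 0], [0, 0, 0.1]], [[-0.2, 4.6, 0], [0, 0, 0.1]], [[-0.2, 4.6, 0], [0, 0, 0.1]], [[-0.2, 4.6, 0], [0, 0, 0.1]], [[-0.2, 4.6, 0], [0, 0, 0.1]], [[-0.2, 4.6, 0], [0, 0, 0.1]], [[-0.2, 4.6, 0], [0, 0, 0.1]], [[0, 2, 0], [0, 0, 0.02]], [[0, 0, 0], [0, 0, 0]]]'

```text
t: 21.45
tool_pos: [0.5368, 0.0268, 0.2647]
orientation: [-3.134, -0.169, 0.007]
force: [-12.4, 7.9, 9.3]
opening: 0.0126
gripper_force: 10.0
```

```bash
python3 - <<'E'
from h import *
R,t,s=pose();v=t[:2]-[.4914,.0218];print(np.hypot(*v),np.degrees(np.arctan2(v[1],v[0]))-6,s["force"],s["opening"],np.degrees(np.arctan2(R[1,0],R[0,0])))
E
```

```text
0.0456498710028309 0.24630635798297007 [-12.40737292   7.86897212   9.30700766] 0.012551186902360983 6.185104544429991
```

Request:
apply_moves --series '[[[0, 2, 0], [0, 0, 0]], [[0, 2, 0], [0, 0, 0]], [[0, 0, 0], [0, 0, 0]], [[0, 0, 0], [0, 0, 0]]]'

```text
t: 21.78
tool_pos: [0.537, 0.0248, 0.2646]
orientation: [-3.13, -0.174, 0.007]
force: [-12.9, 19.4, 10.4]
opening: 0.0156
gripper_force: 10.0
```

Request:
apply_moves --series '[[[0, -3, 0], [0, 0, 0]], [[0, 0, 0], [0, 0, 0]], [[0, 0, 0], [0, 0, 0]], [[0, 0, -20], [0, 0, 0]], [[0, 0, -35], [0, 0, 0]], [[0, 0, -35], [0, 0, 0]], [[0, 0, -35], [0, 0, 0]], [[-20, 20, -30], [0, 0, 0]], [[-25, 25, 0], [0, 0, 0]], [[-25, 25, 0], [0, 0, 0]], [[-20, 10, 0], [0, 0, 0]], [[0, 0, 0], [0, 0, 0]]]' --claw 0.35

```text
t: 22.78
tool_pos: [0.4554, -0.0669, 0.4202]
orientation: [3.135, 0.167, 0.0]
force: [-0.7, -0.1, 0.0]
opening: 0.0328
gripper_force: 0.0
```

```bash
python3 - <<'E'
from h import *
im,d,C=snap("wrist","w7");P=cloud("wrist",d,C);Z=P[...,2]
m=((Z>.091)&(Z<.108)&(P[...,1]>-.25)&(P[...,1]<.2)).astype(np.uint8)
n,l,st,ce=cv2.connectedComponentsWithStats(m)
for i in range(1,n):
    if st[i,4]>40:
        q=P[l==i];(c,s,a)=cv2.minAreaRect(q[:,:2].astype(np.float32));print(st[i],np.round(q.mean(0),4),np.round(c,4),np.round(s,4),round(a,1))
E
```

```text
[140  91  23  42 573] [0.5236 0.1101 0.0977] [0.5232 0.1116] [0.0408 0.0141] 13.8
[225  90  16  42 525] [0.5335 0.0257 0.0981] [0.5321 0.0262] [0.0401 0.0133] 6.3
[ 372  138   32   74 1822] [ 0.4884 -0.1376  0.1022] [ 0.4828 -0.1395] [0.0786 0.0293] 6.5
[251 142  40  14 462] [ 0.4985 -0.015   0.0983] [ 0.4982 -0.0145] [0.0127 0.0401] 2.8
```

View pics/w7.png

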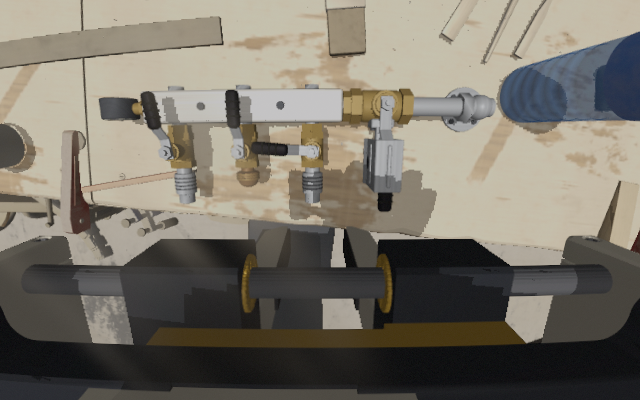

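The final view shows:
- **Bleed lever:** at (232,108), in line with its pipe.
- **Tool levers:** (150,108) and (270,149), unchanged.
- **Cover:** seated over the shut supply lever at (384,165), top at about 0.103 m.
- **Bottle:** upright and clear.

I am handing the job in.

```bash
python3 -c "
from plant import robot
print(robot.close_job())"
```

```text
the job is handed in; nothing more can be done
None
```

The job is handed in after about 23 s of robot time: the bottle was stood clear, the supply handle shut to its stop, the lock-off cover seated over it, then the bleed cock opened to its stop, and the tool cocks were left as they were.

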